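Roll the thick drawdown bar onto the start line

ROBOT

A 6-joint arm with a two-finger parallel gripper is mounted at the origin on a cart in front of the work surface, level with it; the furniture and walls round the work are solid. World frame = base frame: x ahead of the robot, y to its left, z up, the work surface at z = 0. Lengths are in m, angles in rad, forces in N, time in s.
With the tool pointing down it reaches from about 0.275 to 0.825 m from the base axis. Payload 5.2 kg.
Tool frame: the origin (TCP) lies at the very end of the fingers, on their centre line; the grasp point (between the pads) lies 19 mm behind it (arm.pinch_z is the distance from the TCP to the grasp point, in m); z points along the fingers, y is the line along which they close (so a half turn about z gives the same grasp; the last joint's range is limited). The gripper opens to 93 mm and grips with 3 to 60 N. Pads are 15 mm wide; open, the fingers measure 128 mm over their backs; the gripper's body (75 mm by 188 mm) begins 65 mm behind the grasp point.
Start: joints at [0.99, 0.259, 1.535, -0, 1.348, -0.203], TCP at [0.203, 0.511, 0.219] pointing down, gripper open.
Joint ranges: [-3.14, 3.14], [-0.91, 2.08], [0.19, 2.58], [-1.22, 4.36], [0.22, 2.71], [-3.12, 3.12]. Speed limits (rad/s): [2.57, 2.57, 3.14, 3.14, 3.14, 3.14].

INTERFACE

Orientations are given as a unit quaternion [w, x, y, z].
In Python, from station import arm gives the robot as it stands.
- The arm moves only by the tool move_arm, never from a script. Its argument "rows" is a list that holds one entry, the list of rows, each a list of 4 numbers: the shift along the tool's x, y, z in cm, then the turn about the tool's z in degrees. A call has 1 to 8 rows; each row shifts and turns the commanded pose from where the row before left it, along the tool's axes as they then stand; what a row does not reach is not made up. A row lasts 1/12 s, in which the tool goes at most 41.7 mm and 7.16 degrees, less where a joint would pass 70% of its speed; a pose out of reach is approached as far as the arm can. A call with a gripper value outside its range is refused whole. "fingers" is the opening, from -1 (shut) to 1 (fully open), set as the call begins (left out, the last holds). The fingers move at their own pace and stop on an object; "newtons" is the grip in N (left out, the last holds). Time passes only in rows, so rows that do not move let the fingers close. It gives the time, the measured TCP pose, the force, the opening and the grip force at its end, in the units of the state.
- arm.get_state(): the state, without advancing time (a new reading comes with each control period).
- arm.get_image(name): name is "scene" or "top" or "wrist"; returns a dict with "image" (420x560x3 uint8, red, green, blue), "z_map" (420x560 float32, m along the optical axis (not along the pixel's ray), 0 where there is no reading), "fx", "fy", "cx", "cy" (pixels), "k1" (the pictures are not rectified: a ray, as slopes to the right and down, at radius r is drawn at 1 + k1 r^2 times it, then the intrinsics apply), "R" (3x3) and "t" (3): a world point X has camera coordinates R X + t; the wrist camera has in their place "hand_eye" (4x4, takes a point from camera to tool coordinates, whose origin is the TCP and whose axes are the flange's). Camera axes: x right, y down, z forward; pixel columns grow to the right and rows downward; lengths in m; the calibration is good to about 2 mm. A picture is of the moment at which its call begins: read the wrist's pose just before it.
- arm.job_done(): hands the job in; it is judged then, once.
The state is a dict: "time_s": time; "joint_pos": joint angles; "joint_velocities": joint speeds; "joint_efforts": joint torques, N m; "eef_pos": TCP position; "tcp_rot": TCP orientation; "wrist_force": force on the tool from outside, world axes, zero at the start; "ft_torque": the same for the moment, N m; "width": finger opening in m; "grasp_force": force on a finger pad.
Only numpy, scipy, OpenCV 4.12 (cv2) and the standard library are available. Lean on these libraries where they do the work, as an engineer would, in place of code of your own. Each camera call takes 0.05 s, during which the arm holds its last target. There are 200 camera calls.

TASK

Get the paint drawdown plate ready: with your fingertips on top of the thicker of the two metal bars, push it sideways so that it rolls along the plate until it lies centred over the black start line and along it, then leave it resting there. Roll it only: do not pick it up, and leave the thinner bar and everything else on the bench where it is.

Things in the scene. Friction and masses are not known exactly. Their poses are not given: they have to be found in the camera images.
- plate: Drawdown plate: flat, fixed white board with an 8 mm grey border, 170 mm along its own x, 240 mm along its own y, top face 10 mm above the bench, no rims. Origin: centre of its underside. A straight black start line, 3 mm wide, is printed on its top along its own x (at y = 0), over the whole white field; small scale ticks every 10 mm along its -x edge.
- line_mid (a point): Middle of the start line, on the top face of the plate (10 mm above the bench); its axes are those of the plate, so the line runs along x.
- thick_bar: Thicker metal bar: wire-wound cylinder, diameter 34 mm, length 120 mm, about 0.25 kg, lying on the plate roughly parallel to the line, 45 to 75 mm to either side. Origin: its centre, on the axis, 17 mm above the plate; x along the cylinder, y and z turn as it rolls. A tip resting on its top with a few N rolls it half as far as the tip moves; it stays where it is left.
- thin_bar: The thinner metal drawdown bar, 20 mm in diameter and 120 mm long, 0.12 kg, lying on the plate on the other side of the line. Origin: its centre, on its axis, 10 mm above the plate's top; its x runs along the cylinder. Not to be disturbed.
- tin_small_3: A small closed paint tin, 62 mm in diameter, 74 mm high, standing on the bench; origin at the centre of its underside. A bystander.
- film_gauge: A black hand-held gauge with a grey display, 105 x 62 x 26 mm, lying on the bench; origin at the centre of its underside. A bystander.
- marker_1: A marker pen, 128 x 18 x 18 mm, lying on the bench; origin at the centre of its underside. A bystander.
- tape: A roll of masking tape lying flat, 104 mm across, 24 mm high; origin at the centre of its underside. A bystander.
- air_cap: A small spray-gun air cap, 31 mm across, 24 mm high, standing on the bench; origin at the centre of its underside. A bystander.
- coupler: A brass air coupler, 66 x 25 x 25 mm, lying on the bench; origin at the centre of its underside. A bystander.

How it is judged:
On the way:
1. the thick bar has rolled at least about a seventh of a turn, lying on the plate (angle between thick_bar's own z axis and vertical above 0.9 rad and z of thick_bar in the frame of plate between 0.023 and 0.031 m), for 0.05 s.
At the end, for the whole second after the job is handed in: The thick bar lies still on the plate, its axis within 8 mm of the start line and within 10 degrees of its direction, its middle within 35 mm of the line's middle; the thin bar has moved less than 15 mm and the bystanders less than 20 mm (y of thick_bar in the frame of plate between -0.008 and 0.008 m and x of thick_bar in the frame of plate between -0.035 and 0.035 m and angle between the x axis of thick_bar and the x axis of plate, either way round below 0.17 rad and z of thick_bar in the frame of plate between 0.023 and 0.031 m and linear speed of thick_bar below 0.01 m/s and angular speed of thick_bar below 0.3 rad/s and distance of thin_bar from where it was at the start of the episode below 0.015 m and distance of each of tin_small_3, film_gauge, marker_1, tape, air_cap, coupler from where it was at the start of the episode below 0.02 m); the robot touches nothing.
It fails at once if the thick bar is lifted off the plate (by more than 8 mm) (z of thick_bar in the frame of plate above 0.035 m).
It fails at once if the thick bar falls off the plate (z of thick_bar in the frame of plate below 0.019 m).
It fails at once if the thin bar is moved more than 15 mm (distance of thin_bar from where it was at the start of the episode above 0.015 m).
It fails at once if another thing on the bench is moved more than 20 mm (distance of any of tin_small_3, film_gauge, marker_1, tape, air_cap, coupler from where it was at the start of the episode above 0.02 m).
It also fails if it takes over 56 s, if anything falls off the work surface, if the arm or the gripper's body presses on something with over 40 N, if the wrist force passes 120 N, or if a joint passes its speed limit or range.

## Working session

There is one attempt and no reset: what is moved stays moved. The work goes in short steps, Python scripts to look and compute and a tool call to move; the robot and the scene stay as the last step left them, time stands still between calls to the robot, and variables do not carry over. Pictures are saved under pics/ and viewed, at most 10 in all, crops included, and the job is handed in when it is done.

Besides the shell and the picture viewer there is one more tool, called after ">>>" as name(argument=value, ...) on one line, values as JSON. move_arm: Moves the arm, as the interface text tells. Its arguments: {"type":"object","properties":{"rows":{"type":"array","items":{"type":"array","items":{"type":"array","items":{"type":"number"}}}},"fingers":{"type":"number"},"newtons":{"type":"number"}},"required":["rows"]}

```bash
mkdir -p pics; cat > h.py <<'E'
import numpy as np, cv2
from station import arm
def save(d,n): cv2.imwrite('pics/'+n+'.png', d['image'][...,::-1])
def ray(d,uv):
    uv=np.atleast_2d(uv).astype(float)
    K=np.array([[d['fx'],0,d['cx']],[0,d['fy'],d['cy']],[0,0,1]])
    k=np.array([d['k1'],0,0,0,0.])
    n=cv2.undistortPoints(uv[:,None],K,k)[:,0]
    return np.c_[n,np.ones(len(n))]
def onplane(d,uv,z):
    r=ray(d,uv)@np.array(d['R']); c=-np.array(d['R']).T@np.array(d['t'])
    return c+r*((z-c[2])/r[:,2])[:,None]
E
python3 - <<'E'
from h import *
import pickle
s=arm.get_state(); print(s)
o={}
for n in ('top','scene'):
    d=arm.get_image(n); save(d,n+'0'); o[n]=d
    print(n,d['fx'],d['k1'],-np.array(d['R']).T@d['t'])
pickle.dump(o,open('o.pkl','wb'))
E
```

```text
{'time_s': 0.0, 'joint_pos': array([ 9.90218030e-01,  2.59323683e-01,  1.53609065e+00, -2.55918262e-05,
        1.34802788e+00, -2.02803340e-01]), 'joint_velocities': array([ 0.00149972, -0.00124262, -0.00059812, -0.00079737, -0.00037762,
        0.00177191]), 'joint_efforts': array([-8.31221496e-04, -4.37330174e+01, -2.83987802e+01,  7.16703571e-02,
        4.17112594e-02, -1.86849988e-04]), 'eef_pos': array([0.20254125, 0.51074012, 0.2178251 ]), 'tcp_rot': array([-3.41503796e-04,  1.87763409e-01,  9.82213850e-01, -8.59503847e-04]), 'wrist_force': array([-0.75284406, -0.30180583,  0.3999988 ]), 'ft_torque': array([0.03556901, 0.02956134, 0.02550491]), 'grasp_force': 0.0, 'width': 0.0929322464251239}
top 507.96623425778574 -0.1722384471348824 [ 0.33975615 -0.23728651  1.64655546]
scene 379.7411089248575 -0.08900340099457583 [-0.16631714 -0.60990211  0.48339061]
```

View pics/top0.png

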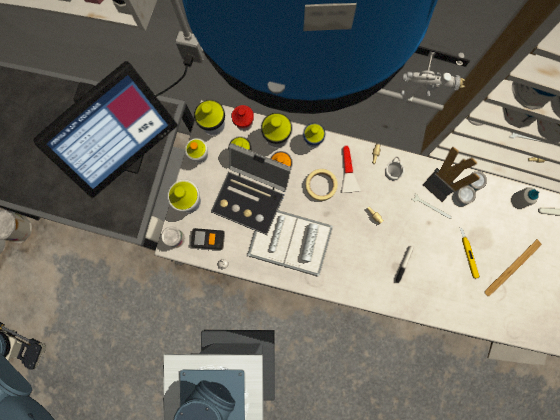

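View pics/scene0.png

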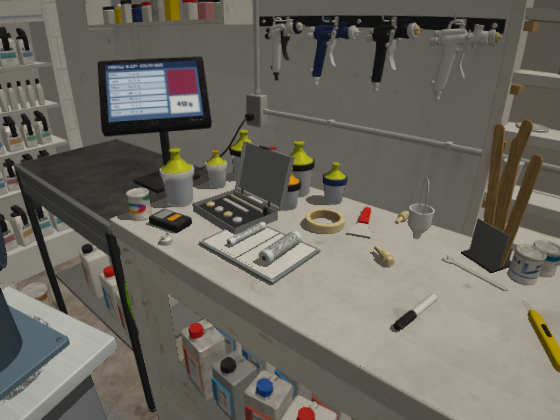

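The top view shows the plate around (291,244), with the thin bar at about (277,238), the thick bar at about (310,242), and the start line between them. The tape is at (321,185), the gauge at (207,239), and the open box is up-left of the plate.

```bash
python3 - <<'E'
from h import *
import pickle
d=pickle.load(open('o.pkl','rb'))['top']
for p in [(250,250),(265,212),(333,235),(322,274),(291,244),(310,242)]: print(p,onplane(d,p,0.01)[0].round(4))
im=d['image'][200:285,235:345]
cv2.imwrite('pics/c.png',cv2.resize(im,None,fx=7,fy=7,interpolation=cv2.INTER_CUBIC)[...,::-1])
z=d['z_map'];R=np.array(d['R']);t=d['t']
vv,uu=np.mgrid[205:280,240:340]
uv=np.c_[uu.ravel(),vv.ravel()]
zz=z[205:280,240:340].ravel()
P=(ray(d,uv)*zz[:,None]-t)@R
print(np.percentile(P[:,2],[5,50,90,99]))
m=(P[:,2]>0.024)&(P[:,2]<0.06); Q=P[m]
M=np.zeros(75*100,np.uint8);M[m]=255;M=M.reshape(75,100)
n,l,st,c=cv2.connectedComponentsWithStats(M)
for i in range(1,n):
    if st[i,4]>20:
        q=P[(l==i).ravel()]; (cx,cy),(w,h),a=cv2.minAreaRect((q[:,:2]*1000).astype(np.float32))
        e=np.linalg.svd(q[:,:2]-q[:,:2].mean(0),full_matrices=False)[2][0]
        print(st[i],q.mean(0).round(4),q[:,2].max(),(cx,cy,w,h,a),np.degrees(np.arctan2(e[1],e[0])))
E
```

```text
(250, 250) [ 0.4844 -0.125   0.01  ]
(265, 212) [ 0.6085 -0.1737  0.01  ]
(333, 235) [ 0.5312 -0.3944  0.01  ]
(322, 274) [ 0.4052 -0.3565  0.01  ]
(291, 244) [ 0.503  -0.2577  0.01  ]
(310, 242) [ 0.509  -0.3192  0.01  ]
[-0.00343737  0.00818202  0.02366068  0.04687022]
[ 4  4  8  8 33] [ 0.6038 -0.1177  0.0288] 0.03375151523582924 (603.5802001953125, -118.56022644042969, 20.96808624267578, 22.508390426635742, 49.26420593261719) -164.33861561712885
[17  9  7  8 33] [ 0.5865 -0.1575  0.0282] 0.03364683725461135 (587.7786254882812, -158.1534881591797, 19.474008560180664, 23.001832962036133, 89.78854370117188) -159.82461747750386
[ 30  10  16  37 192] [ 0.538  -0.2144  0.0294] 0.03943273761231149 (537.2404174804688, -213.65516662597656, 18.60772705078125, 120.53095245361328, 72.4544448852539) 163.10892692365036
[ 61  18  18  39 388] [ 0.5061 -0.3176  0.0408] 0.05409369486946825 (506.9128723144531, -318.3172607421875, 33.38230895996094, 121.0959243774414, 76.76415252685547) 166.3516996614785
```

View pics/c.png

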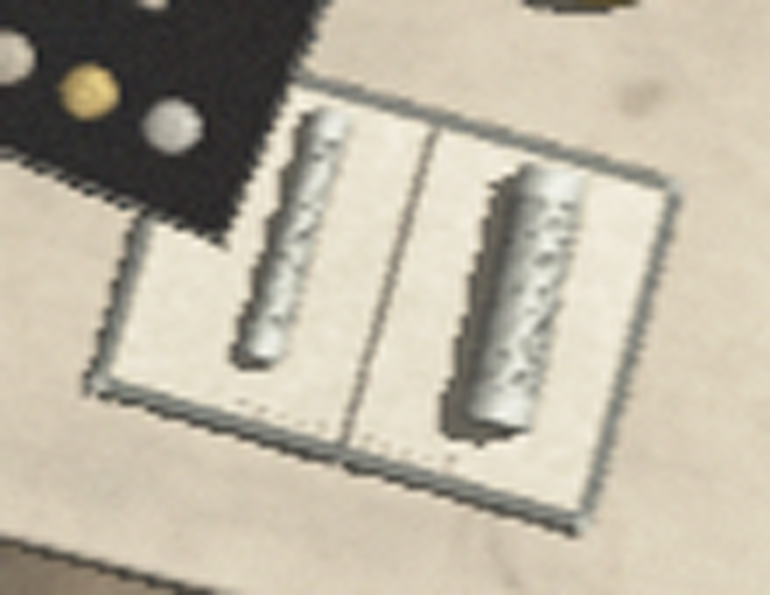

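The crop shows the line running from about (437,128) to (343,445). The thin bar is to its left and the thick bar to its right, tilted slightly less steeply than the line.

```bash
cat >> h.py <<'E'
def bars(d,zlo=.024):
    z=d['z_map'];R=np.array(d['R']);t=np.array(d['t'])
    vv,uu=np.mgrid[205:280,255:340]; sh=vv.shape
    P=(ray(d,np.c_[uu.ravel(),vv.ravel()])*z[205:280,255:340].ravel()[:,None]-t)@R
    m=((P[:,2]>zlo)&(P[:,2]<0.06)).reshape(sh).astype(np.uint8)
    n,l,st,c=cv2.connectedComponentsWithStats(m); o=[]
    for i in range(1,n):
        if st[i,4]>100:
            q=P[(l==i).ravel()]; r=cv2.minAreaRect((q[:,:2]*1000).astype(np.float32))
            b=cv2.boxPoints(r); e=[b[1]-b[0],b[2]-b[1]]; e=max(e,key=np.linalg.norm)
            o.append((np.array(r[0])/1000,np.degrees(np.arctan2(e[1],e[0]))%180,q[:,2].max(),q[:,:2].mean(0)))
    return o
def tool(s):
    from scipy.spatial.transform import Rotation as Ro
    w,x,y,z=s['tcp_rot']; return Ro.from_quat([x,y,z,w]).as_matrix()
E
python3 - <<'E'
from h import *
import pickle
d=pickle.load(open('o.pkl','rb'))['top']
f=lambda p: (np.array(p)+.5)/7-.5+[235,200]
A,B=onplane(d,[f((437,128)),f((343,445))],.01)
C=onplane(d,[f((305,78)),f((675,186)),f((583,526)),f((93,385))],.01)
print('corners',C.round(4)); print('plate c from tr/bl',((C[1]+C[3])/2).round(4))
M=(A+B)/2; u=(A-B)[:2]/np.linalg.norm(A-B); n=np.array([-u[1],u[0]])
print('mid',M,'len',np.linalg.norm(A-B),'ang',np.degrees(np.arctan2(u[1],u[0]))%180,'n',n)
# refine line by dark minimum near segment
for c,a,zm,mean in bars(d): print(c,a,zm,'along',(c-M[:2])@u,'off',(c-M[:2])@n,(mean-M[:2])@n)
s=arm.get_state(); T=tool(s); print(T.round(3))
for c,a,zm,mean in bars(d):
    print('tool shift cm', (T.T@(np.r_[c,.10]-s['eef_pos'])*100).round(2))
np.savez('line.npz',M=M,u=u,n=n)
E
```

```text
corners [[ 0.6124 -0.2166  0.01  ]
 [ 0.5603 -0.3885  0.01  ]
 [ 0.4031 -0.3431  0.01  ]
 [ 0.4697 -0.1181  0.01  ]]
plate c from tr/bl [ 0.515  -0.2533  0.01  ]
mid [ 0.51481402 -0.25557684  0.01      ] len 0.1538149601645788 ang 163.07964869510562 n [0.29104203 0.95671027]
[ 0.53724042 -0.21365517] 162.45444 0.03943273761231149 along 0.009254594473205896 off 0.0466339180693469 0.04610264555839315
[ 0.50691287 -0.31831726] 166.76414 0.05409369486946825 along 0.01070098926987344 off -0.06232397234102906 -0.06187634779295295
[[-0.929  0.369 -0.001]
 [ 0.369  0.929 -0.001]
 [ 0.    -0.002 -1.   ]]
tool shift cm [-57.83 -54.97  11.86]
tool shift cm [-58.87 -65.82  11.88]
```

>>> move_arm(rows=[[[-2.4,-2.7,0,0],[-2.4,-2.7,0,0],[-2.4,-2.7,0,0],[-2.4,-2.7,0,0],[-2.4,-2.7,0,0],[-2.4,-2.7,0,0],[-2.4,-2.7,0,0],[-2.4,-2.7,0,0]]], fingers=-1, newtons=10)

```text
time_s: 0.77
eef_pos: [0.3015, 0.238, 0.2185]
tcp_rot: [-0.0, 0.187, 0.982, -0.0]
wrist_force: [1.7, -0.0, -0.4]
width: 0.044
grasp_force: 0.0
```

>>> move_arm(rows=[[[-2.4,-2.7,0,0],[-2.4,-2.7,0,0],[-2.4,-2.7,0,0],[-2.4,-2.7,0,0],[-2.4,-2.7,0,0],[-2.4,-2.7,0,0],[-2.4,-2.7,0,0],[-2.4,-2.7,0,0]]])

```text
time_s: 1.43
eef_pos: [0.4004, -0.0338, 0.2186]
tcp_rot: [-0.0, 0.188, 0.982, 0.0]
wrist_force: [0.5, 0.1, 0.6]
width: 0.0006
grasp_force: 0.0
```

>>> move_arm(rows=[[[-2.4,-2.7,0,0],[-2.4,-2.7,0,0],[-2.4,-2.7,0,0],[-2.4,-2.7,0,0],[-2.4,-2.7,0,0],[-2.4,-2.7,0,0],[-1.2,-1.4,0,0],[0,0,0,-6]]])

```text
time_s: 2.1
eef_pos: [0.4812, -0.2572, 0.2176]
tcp_rot: [-0.0, 0.138, 0.99, -0.0]
wrist_force: [-0.8, 0.1, -0.3]
width: 0.0004
grasp_force: 0.0
```

Now a check of the tool geometry with the wrist camera, which should see the plate from here.

```bash
cat >> h.py <<'E'
def wrist():
    s=arm.get_state(); d=arm.get_image('wrist'); T=np.eye(4); T[:3,:3]=tool(s); T[:3,3]=s['eef_pos']
    X=np.linalg.inv(T@np.array(d['hand_eye'])); d['R']=X[:3,:3]; d['t']=X[:3,3]; return s,d
def wbars(d):
    """tops of bars from wrist depth; returns centre, angle, zmax in world"""
    z=d['z_map']; h,w=z.shape; vv,uu=np.mgrid[:h,:w]
    P=(ray(d,np.c_[uu.ravel(),vv.ravel()])*z.ravel()[:,None]-d['t'])@d['R']
    return P.reshape(h,w,3)
E
python3 - <<'E'
from h import *
import pickle
s,d=wrist(); save(d,'w1'); pickle.dump(d,open('w1.pkl','wb'))
L=np.load('line.npz'); M,u,n=L['M'],L['u'],L['n']
T=tool(s); print(T.round(3), s['eef_pos'])
c=np.array([.5069,-.3183])
for k in (-.012,0): print((T.T@(np.r_[c+k*n-0.011*0*u,.06]-s['eef_pos'])*100).round(2))
E
```

```text
[[-0.962  0.273 -0.   ]
 [ 0.273  0.962 -0.001]
 [ 0.    -0.001 -1.   ]] [ 0.48119464 -0.2572175   0.21757147]
[-4.12 -6.36 15.76]
[-4.15 -5.16 15.76]
```

View pics/w1.png

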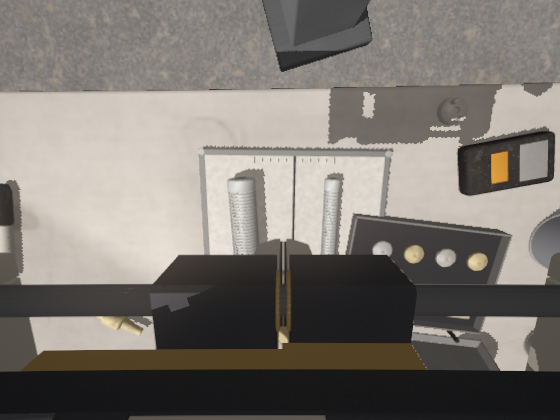

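The wrist view shows the line at column ~294 (rows 155–240), the thick bar at columns 228–257 and the thin bar at about 332. The closed fingers hide the lower part.

```bash
python3 - <<'E'
from h import *
import pickle
d=pickle.load(open('w1.pkl','rb')); L=np.load('line.npz'); M,u,n=L['M'],L['u'],L['n']
g=cv2.cvtColor(d['image'],cv2.COLOR_RGB2GRAY).astype(float)
pts=[(280+np.argmin(g[r,280:310]),r) for r in range(165,232,4)]
Q=onplane(d,pts,.01); e=np.linalg.svd(Q[:,:2]-Q[:,:2].mean(0))[2][0]
print('line wrist: off',((Q[:,:2]-M[:2])@n).mean(),'ang',np.degrees(np.arctan2(e[1],e[0]))%180, 'near end',onplane(d,(294,155),.01))
P=wbars(d)[170:235,215:275].reshape(-1,3); P=P[(P[:,2]>.028)&(P[:,2]<.06)]
print(len(P),P[:,2].max(), 'off by bins of along:')
a=(P[:,:2]-M[:2])@u; o=(P[:,:2]-M[:2])@n
for lo in np.arange(-.06,.03,.01):
    k=(a>=lo)&(a<lo+.01)
    if k.sum()>20: print(lo.round(3),k.sum(),o[k].min().round(4),o[k].max().round(4),o[k][np.argsort(P[k,2])[-15:]].mean().round(4))
E
```

```text
line wrist: off 0.0014228221741350096 ang 163.43638581199446 near end [[ 0.43921972 -0.2320877   0.01      ]]
1516 0.04412218412161353 off by bins of along:
-0.06 86 -0.0797 -0.0476 -0.0645
-0.05 235 -0.0799 -0.0474 -0.063
-0.04 219 -0.0791 -0.0464 -0.0636
-0.03 225 -0.0793 -0.0464 -0.0633
-0.02 212 -0.0783 -0.0453 -0.061
-0.01 211 -0.0774 -0.0451 -0.0607
0.0 206 -0.0767 -0.0441 -0.0603
0.01 122 -0.0768 -0.0441 -0.0602
```

>>> move_arm(rows=[[[-2.0,-3.1,0,0],[-2.1,-3.1,0,0],[0,0,3.5,0],[0,0,3.5,0],[0,0,3.5,0],[0,0,3.0,0],[0,0,1.7,0],[0,0,0,0]]])

```text
time_s: 2.82
eef_pos: [0.5004, -0.3207, 0.0619]
tcp_rot: [-0.004, 0.137, 0.991, 0.003]
wrist_force: [-1.1, 0.5, -0.4]
width: 0.0007
grasp_force: 0.0
```

>>> move_arm(rows=[[[0,0,0.6,0],[0,0,0.4,0],[0,0,0.3,0],[0,0,0.2,0],[0,0,0,0]]])

```text
time_s: 3.23
eef_pos: [0.5036, -0.324, 0.0522]
tcp_rot: [0.0, 0.136, 0.991, -0.0]
wrist_force: [-0.4, -0.1, 0.4]
width: 0.0005
grasp_force: 0.0
```

>>> move_arm(rows=[[[0,-0.5,0,0],[0,0,0.3,0],[0,0,0.3,0],[0,0,0.1,0],[0,0,0,0],[0,0,0,0]]])

```text
time_s: 3.73
eef_pos: [0.5018, -0.3286, 0.0445]
tcp_rot: [-0.0, 0.136, 0.991, 0.0]
wrist_force: [-0.4, -0.5, -0.4]
width: 0.0004
grasp_force: 0.0
```

>>> move_arm(rows=[[[0,0,0.1,0],[0,0,0.05,0],[0,0,0,0],[0,0,0,0]]])

```text
time_s: 4.07
eef_pos: [0.5019, -0.3286, 0.0431]
tcp_rot: [-0.0, 0.136, 0.991, 0.0]
wrist_force: [0.3, -0.2, -0.4]
width: 0.0002
grasp_force: 0.0
```

>>> move_arm(rows=[[[0,0,0.1,0],[0,0,0,0],[0,0,0,0]]])

```text
time_s: 4.32
eef_pos: [0.5019, -0.3286, 0.0421]
tcp_rot: [-0.0, 0.136, 0.991, 0.0]
wrist_force: [-0.8, -0.6, 0.6]
width: 0.0003
grasp_force: 0.0
```

>>> move_arm(rows=[[[0,0,0.05,0],[0,0,0.05,0],[0,0,0,0],[0,0,0,0]]])

```text
time_s: 4.65
eef_pos: [0.502, -0.3289, 0.0414]
tcp_rot: [0.0, 0.136, 0.991, -0.0]
wrist_force: [-1.0, -0.2, 2.1]
width: 0.0003
grasp_force: 1.0
```

>>> move_arm(rows=[[[0,0,-0.5,0],[0,0.6,0,0],[0,0,0.25,0],[0,0,0.05,0],[0,0,0,0],[0,0,0,0]]])

```text
time_s: 5.15
eef_pos: [0.504, -0.3231, 0.0438]
tcp_rot: [0.001, 0.136, 0.991, -0.0]
wrist_force: [-1.2, -0.1, 5.4]
width: 0.0004
grasp_force: 2.5
```

>>> move_arm(rows=[[[0,0.3,0,0],[0,0.3,0,0],[0,0.3,0,0],[0,0.3,0,0],[0,0.3,0,0],[0,0.3,0,0],[0,0.3,0,0],[0,0,0,0]]])

```text
time_s: 5.82
eef_pos: [0.5091, -0.3022, 0.0441]
tcp_rot: [-0.0, 0.136, 0.991, -0.0]
wrist_force: [-3.5, 1.0, 9.2]
width: 0.0003
grasp_force: 4.8
```

>>> move_arm(rows=[[[0,0,-0.5,0],[0,0,0,0],[0,0,0,0]]])

```text
time_s: 6.07
eef_pos: [0.5093, -0.3026, 0.0481]
tcp_rot: [0.0, 0.136, 0.991, 0.0]
wrist_force: [-0.4, 0.7, 0.0]
width: 0.0005
grasp_force: 0.0
```

```bash
cat >> h.py <<'E'
def look(name):
    L=np.load('line.npz'); M,u,n=L['M'][:2],L['u'],L['n']
    s,d=wrist(); save(d,name); P=wbars(d); T=tool(s)
    print('tcp',s['eef_pos'].round(4),'tcp off',((s['eef_pos'][:2]-M)@n).round(4),'along',((s['eef_pos'][:2]-M)@u).round(4))
    P=P.reshape(-1,3); a=(P[:,:2]-M)@u; o=(P[:,:2]-M)@n
    for nm,zl,zh,ol,oh in (('thick',.034,.046,-.09,.03),('thin',.022,.032,.03,.06)):
        k=(P[:,2]>zl)&(P[:,2]<zh)&(a<-.0)&(a>-.075)&(o>ol)&(o<oh)
        if k.sum()<30: print(nm,'few',k.sum()); continue
        r=[]
        for lo in np.arange(-.06,0,.01):
            b=k&(a>=lo)&(a<lo+.01)
            if b.sum()>15: r.append((lo+.005,(o[b].min()+o[b].max())/2,o[b].max()-o[b].min()))
        r=np.array(r); f=np.polyfit(r[:,0],r[:,1],1) if len(r)>1 else [0,0]
        print(nm,'amin',a[k].min().round(4),'off at 0.008:',np.polyval(f,.008).round(4),'slope deg',np.degrees(f[0]).round(2)); print(r.round(4).tolist())
E
python3 -c "
from h import *
look('w2'); d=arm.get_image('top'); save(d,'t2')
L=np.load('line.npz')
for c,a,z,m in bars(d): print(c,a,z,(c-L['M'][:2])@L['n'])"
```

```text
tcp [ 0.5093 -0.3026  0.0481] tcp off -0.0466 along 0.0084
thick amin -0.0532 off at 0.008: -0.0505 slope deg 2.75
[[-0.055, -0.0531, 0.0286], [-0.045, -0.0535, 0.0301], [-0.035, -0.0528, 0.0293], [-0.025, -0.0523, 0.0304], [-0.015, -0.0515, 0.0294], [-0.005, -0.051, 0.0293]]
thin amin -0.0533 off at 0.008: 0.0478 slope deg 0.55
[[-0.055, 0.0472, 0.0184], [-0.045, 0.0472, 0.0188], [-0.035, 0.0475, 0.0184], [-0.025, 0.0473, 0.0177], [-0.015, 0.0474, 0.0183], [-0.005, 0.0478, 0.0187]]
[ 0.46661783 -0.29734109] 163.6388 0.05210544125922223 -0.05398341068654596
```

View pics/w2.png

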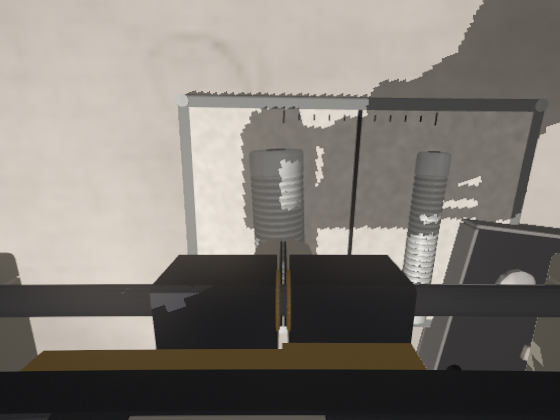

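>>> move_arm(rows=[[[0,-0.5,0,0],[0,-0.5,0,0],[0,0,0.3,0],[0,0,0.18,0],[0,0,0,0]]])

```text
time_s: 6.58
eef_pos: [0.5065, -0.3131, 0.0437]
tcp_rot: [0.0, 0.136, 0.991, -0.0]
wrist_force: [-1.0, -0.0, 3.4]
width: 0.0009
grasp_force: 1.9
```

>>> move_arm(rows=[[[0,0.4,0,0],[0,0.4,0,0],[0,0.4,0,0],[0,0.4,0,0],[0,0.4,0,0],[0,0.3,0,0],[0,0,0,0]]])

```text
time_s: 7.17
eef_pos: [0.5123, -0.2896, 0.0441]
tcp_rot: [-0.0, 0.136, 0.991, -0.0]
wrist_force: [-3.7, 0.4, 8.5]
width: 0.0004
grasp_force: 4.4
```

>>> move_arm(rows=[[[0,0,-0.5,0],[0,0,0,0],[0,0,0,0]]])

```text
time_s: 7.42
eef_pos: [0.5129, -0.2903, 0.0484]
tcp_rot: [0.0, 0.136, 0.991, -0.0]
wrist_force: [0.0, -0.3, 0.3]
width: 0.0006
grasp_force: 0.0
```

```bash
python3 -c "
from h import *
look('w3')"
```

```text
tcp [ 0.5129 -0.2903  0.0484] tcp off -0.0337 along 0.0083
thick amin -0.0539 off at 0.008: -0.0382 slope deg 2.84
[[-0.055, -0.0411, 0.0292], [-0.045, -0.041, 0.0296], [-0.035, -0.0405, 0.0294], [-0.025, -0.04, 0.0292], [-0.015, -0.0393, 0.0296], [-0.005, -0.0388, 0.0294]]
thin amin -0.0532 off at 0.008: 0.0481 slope deg 0.44
[[-0.055, 0.0476, 0.0176], [-0.045, 0.0476, 0.0184], [-0.035, 0.0477, 0.0182], [-0.025, 0.0479, 0.0189], [-0.015, 0.0476, 0.0184], [-0.005, 0.0481, 0.0186]]
```

>>> move_arm(rows=[[[0,-0.5,0,0],[0,-0.6,0,0],[0,0,0.3,0],[0,0,0.18,0],[0,0,0,0]]])

```text
time_s: 7.88
eef_pos: [0.5097, -0.3015, 0.0437]
tcp_rot: [0.0, 0.136, 0.991, -0.0]
wrist_force: [-1.1, -0.6, 3.4]
width: 0.0004
grasp_force: 1.4
```

>>> move_arm(rows=[[[0,0.4,0,0],[0,0.4,0,0],[0,0.4,0,0],[0,0.4,0,0],[0,0.4,0,0],[0,0.4,0,0],[0,0,0,0]]])

```text
time_s: 8.47
eef_pos: [0.5159, -0.2766, 0.0442]
tcp_rot: [-0.0, 0.136, 0.991, 0.0]
wrist_force: [-3.4, 1.0, 8.5]
width: 0.0004
grasp_force: 4.0
```

>>> move_arm(rows=[[[0,0,-0.5,0],[0,0,0,0],[0,-0.5,0,0],[0,-0.6,0,0],[0,0,0.3,0],[0,0,0.18,0],[0,0,0,0]]])

```text
time_s: 9.05
eef_pos: [0.5132, -0.2889, 0.0437]
tcp_rot: [0.0, 0.136, 0.991, -0.0]
wrist_force: [0.4, 0.2, 2.4]
width: 0.0006
grasp_force: 1.3
```

>>> move_arm(rows=[[[0,0.4,0,0],[0,0.4,0,0],[0,0.4,0,0],[0,0.4,0,0],[0,0.4,0,0],[0,0.4,0,0],[0,0,0,0]]])

```text
time_s: 9.63
eef_pos: [0.5193, -0.264, 0.0442]
tcp_rot: [-0.001, 0.136, 0.991, 0.0]
wrist_force: [-3.4, 0.8, 8.3]
width: 0.0003
grasp_force: 3.7
```

>>> move_arm(rows=[[[0,0,-0.5,0],[0,0,0,0],[0,0,0,0]]])

```text
time_s: 9.88
eef_pos: [0.52, -0.2651, 0.0488]
tcp_rot: [0.0, 0.136, 0.991, -0.0]
wrist_force: [0.1, 0.0, 0.2]
width: 0.0004
grasp_force: 0.0
```

```bash
python3 -c "
from h import *
look('w4')"
```

```text
tcp [ 0.52   -0.2651  0.0488] tcp off -0.0076 along 0.0077
thick amin -0.0551 off at 0.008: -0.0123 slope deg 2.88
[[-0.055, -0.0155, 0.0292], [-0.045, -0.0151, 0.0302], [-0.035, -0.0143, 0.0295], [-0.025, -0.0142, 0.0298], [-0.015, -0.0131, 0.0296], [-0.005, -0.0133, 0.0293]]
thin amin -0.0533 off at 0.008: 0.0475 slope deg 0.03
[[-0.055, 0.0473, 0.0187], [-0.045, 0.0477, 0.0191], [-0.035, 0.0477, 0.0192], [-0.025, 0.0474, 0.0184], [-0.015, 0.0476, 0.0182], [-0.005, 0.0475, 0.0185]]
```

>>> move_arm(rows=[[[0,-0.5,0,0],[0,-0.6,0,0],[0,0,0.3,0],[0,0,0.2,0],[0,0,0,0]]])

```text
time_s: 10.35
eef_pos: [0.5167, -0.2763, 0.0437]
tcp_rot: [0.0, 0.136, 0.991, -0.0]
wrist_force: [-1.0, -0.8, 2.1]
width: 0.0005
grasp_force: 1.1
```

>>> move_arm(rows=[[[0,0.4,0,0],[0,0.4,0,0],[0,0.4,0,0],[0,0.4,0,0],[0,0.4,0,0],[0,0.4,0,0],[0,0,0,0]]])

```text
time_s: 10.93
eef_pos: [0.5229, -0.2514, 0.0442]
tcp_rot: [-0.001, 0.136, 0.991, 0.0]
wrist_force: [-2.3, 0.4, 6.8]
width: 0.0005
grasp_force: 3.4
```

>>> move_arm(rows=[[[0,0,-0.5,0],[0,0,-1,0],[0,0,-3,0],[0,0,-3,0],[0,0,-3,0],[0,0,-3,0],[0,0,0,0],[0,0,0,0]]])

```text
time_s: 11.6
eef_pos: [0.5245, -0.2534, 0.1815]
tcp_rot: [0.002, 0.136, 0.991, -0.001]
wrist_force: [-0.7, -0.2, -0.8]
width: 0.0002
grasp_force: 0.0
```

```bash
python3 -c "
from h import *
look('w5')
s,d=wrist(); L=np.load('line.npz'); M,u,n=L['M'][:2],L['u'],L['n']
P=wbars(d).reshape(-1,3); a=(P[:,:2]-M)@u;o=(P[:,:2]-M)@n
# plate side borders visible? dark-grey border extents along a slice in front of bar
g=cv2.cvtColor(d['image'],cv2.COLOR_RGB2GRAY).ravel()
k=(abs(P[:,2]-.01)<.006)&(a<-.056)&(a>-.074)&(abs(o)<.012)&(g<110); print('line off',o[k].mean(),k.sum())"
```

```text
tcp [ 0.5245 -0.2534  0.1815] tcp off 0.0049 along 0.0086
thick amin -0.0555 off at 0.008: 0.0012 slope deg 3.41
[[-0.055, -0.0027, 0.0289], [-0.045, -0.002, 0.0281], [-0.035, -0.0014, 0.0291], [-0.025, -0.0006, 0.0286], [-0.015, -0.0004, 0.0288], [-0.005, 0.0004, 0.028]]
thin amin -0.053 off at 0.008: 0.048 slope deg 0.57
[[-0.055, 0.0473, 0.017], [-0.045, 0.0475, 0.0185], [-0.035, 0.0475, 0.0182], [-0.025, 0.0478, 0.0181], [-0.015, 0.0475, 0.0176], [-0.005, 0.048, 0.0179]]
line off 0.0011633060407419537 47
```

View pics/w5.png

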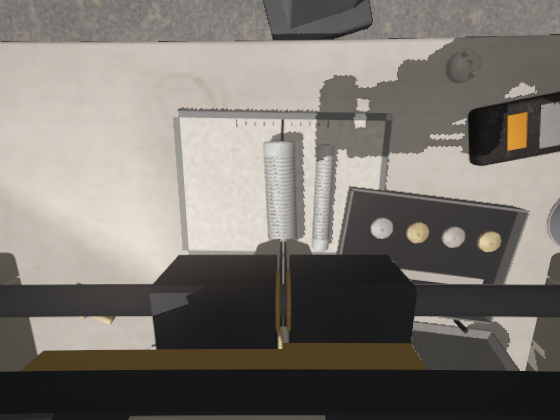

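The wrist view shows the thick bar (columns 265–295) over the line, which shows at (282,130). It is centred to within about 1 mm and tilted about 3°, and the thin bar has not moved.

```bash
python3 -c "
from station import arm
print(arm.job_done())"
```

```text
the job is handed in; nothing more can be done
None
```

I rolled the thick bar about 62 mm onto the start line and handed the job in; the last measurement before that had it within about 1 mm of the line, about 3° off its direction and about 5 mm along from its middle, with the thin bar unmoved and the arm clear (no verdict was returned).

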